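Set a rack-driven length stop to its mark with the slack taken up

ROBOT

A 6-joint arm with a two-finger parallel gripper is mounted at the origin on a cart in front of the work surface, level with it; the furniture and walls round the work are solid. World frame = base frame: x ahead of the robot, y to its left, z up, the work surface at z = 0. Lengths are in mm, angles in rad, forces in N, time in s.
With the tool pointing down it reaches from about 350 to 975 mm from the base axis. Payload 4.9 kg.
Tool frame: the origin (TCP) lies between the finger pads; the fingertips stand 14 mm ahead of it and the grasp point (between the pads) lies 5 mm behind it (manip.tip_reach is the distance from the TCP to the fingertips, in mm); z points along the fingers, y is the line along which they close (so a half turn about z gives the same grasp; the last joint's range is limited). The gripper opens to 85 mm and grips with 20 to 120 N. Pads are 22 mm wide; open, the fingers measure 114 mm over their backs; the gripper's body (76 mm by 85 mm) begins 54 mm behind the grasp point. The pads swing forward as they close: fully open they stand 13 mm farther back than shut.
Start: joints at [1.13, 0.053, 1.613, -0, 1.476, -0.119], TCP at [197.661, 592.901, 245.304] pointing down, gripper open.
Joint ranges: [-3.01, 3.01], [-1.01, 2.22], [0.06, 2.58], [-1.02, 4.17], [0.09, 2.62], [-3.14, 3.14]. Speed limits (rad/s): [2.57, 2.57, 3.14, 3.14, 3.14, 3.14].

INTERFACE

Orientations are given as a unit quaternion [x, y, z, w].
In Python, from cell import manip gives the robot as it stands.
- The arm moves only by the shell command python3 -m handwheel 'ROWS' [OPENING]. ROWS is JSON, a list of rows, each a list of 6 numbers: the shift along the world's x, y, z in m, then the turn, a rotation vector about the world's x, y, z in degrees. In form: [[tx, ty, tz, ax, ay, az], ...]. A call has 1 to 10 rows; each row shifts and turns the commanded pose from where the row before left it; what a row does not reach is not made up. A row lasts 1/10 s, in which the tool goes at most 50 mm and 8.59 degrees, less where a joint would pass 70% of its speed; a pose out of reach is approached as far as the arm can. A call is refused whole if a number of a shift passes 0.05 or a number of a turn 8.59, either way. A call with a gripper value outside its range is refused whole. OPENING is the opening, from 0 (shut) to 1 (fully open), set as the call begins (- or left out, the last holds). The fingers move at their own pace and stop on an object; the grip force is fixed at half the most. Time passes only in rows, so rows that do not move let the fingers close. It gives the time, the measured TCP pose, the force, the opening and the grip force at its end, in the units of the state.
- manip.sense(): the state, without advancing time (a new reading comes with each control period).
- manip.read_camera(name): name is "scene" or "top" or "wrist"; returns (picture, depth): 420x560x3 uint8, red, green, blue; 420x560 float32, mm along the optical axis (not along the pixel's ray), 0 where there is no reading.
- manip.camera_info(name): a dict with "intrinsics" (3x3 intrinsics, pixels), "k1" (the pictures are not rectified: a ray, as slopes to the right and down, at radius r is drawn at 1 + k1 r^2 times it, then the intrinsics apply), "cam_to_world" (4x4, takes a point from camera to world coordinates). Camera axes: x right, y up, looking along -z (the intrinsics and any distortion apply to the point x, -y, -z); pixel columns grow to the right and rows downward; lengths in mm; the calibration is good to about 2 mm. A picture is of the moment at which its call begins: read the wrist's pose just before it. camera_info takes no time and is no camera call; for the wrist camera it gives the pose at the moment of the call.
- manip.job_done(): hands the job in; it is judged then, once.
Trained networks look in the newest picture that a camera, given by its name, has taken for a name from the list of things; names that differ only in an ending like _2 or _b are one class to them, and where a whole thing is asked for, a point or a joint stands for the part that bears it (a point fixed in the world has none). Each returns a list of dicts, best first, with "conf" (0 to 1); they miss things now and then, are a little off and sometimes report something else, mostly with a low value. They report only what shows in the picture. A call takes as long as a camera call.
- manip.outline_of(name, camera): "mask" (420x560 bool, what is visible of it) and "bbox" ([left, top, width, height] in pixels, round what is visible of it).
- manip.mark_of(name, camera): "uv" ([column, row] in pixels: a listed point, or the origin of a listed thing).
The state is a dict: "clock": time; "joints": joint angles; "qd": joint speeds; "joint_torque": joint torques, N m; "position": TCP position; "orientation": TCP orientation; "wrist_force": force on the tool from outside, world axes, zero at the start; "torque": the same for the moment, N m; "gripper_width": finger opening in mm; "finger_force": force on a finger pad.
Only numpy, scipy, OpenCV 4.12 (cv2) and the standard library are available. Lean on these libraries where they do the work, as an engineer would, in place of code of your own. Each camera call takes 0.05 s, during which the arm holds its last target. There are 200 camera calls.

TASK

With the crank of the handwheel, first wind the slide of the little length-stop jig back, counter-clockwise, past its mark until it presses gently on the steel back stop for a moment, with about 10 N and never jamming it. Then wind clockwise, taking up the drive's slack, and come up to the mark from that side, so that the slide's pointer lines up with the index clip's blade while the wheel still bears on the drive pin in the forward direction. Let go there; move the slide by the handwheel only and leave the things around the jig where they are.

Things in the scene. Friction and masses are not known exactly. Their poses are not given: they have to be found in the camera images.
- jig: The fixed grey length-stop jig, 260 x 84 mm base plate 12 mm thick, screwed to the bench. Origin on the bench under the handwheel's upright axis; its x axis runs along the slide, away from the wheel; z up. The base reaches from x = -64 to +196 mm.
- handwheel: Dark steel handwheel, 110 mm diameter, rim top 64 mm above the bench. Origin on its upright axis (that of the jig's origin) at bench height; its x axis points to the crank grip. A black arc slot opposite the grip lets the drive pin through. Clockwise from above drives the slide forward (jig +x). It turns loosely (0.03 N m) by 0.70 rad on the shaft before it bears on the pin.
- grip_top (a point): Centre of the top of the black crank grip: an upright cylinder 16 mm diameter and 45 mm tall (from 66 to 111 mm above the bench) on the wheel's rim, 42 mm from the wheel's axis. It spins freely on its own pin, so it can be pinched with the fingers kept in one direction while it is led round in a circle.
- drive_pin (a point): Top of the steel drive pin, 6 mm diameter, 72 mm above the bench, fixed to the shaft 20 mm from the axis. The wheel bears on it to turn the shaft (0.1 N m, about 2.5 N at the grip; 20 mm of slide per rad; the slack is 14 mm of slide). In the handwheel's frame its y is -6.9 mm when the wheel bears clockwise (forward), +6.9 mm counter-clockwise, between while slack.
- carriage: Aluminium slide, 44 x 50 mm, with an upright fence, running along the jig's x, 26 to 64 mm above the bench; its steel rack bar passes under the wheel and comes out up to 32 mm past the base. Origin at the foot of its rear face (the face towards the wheel), on the jig's centre line at bench height; axes as the jig. Stays where it is left.
- pointer (a point): Tip of the slide's pointer, a dark blade 3 mm wide on the slide's -y side, 15 mm ahead of the rear face, 44 mm above the bench.
- mark (a point): The mark: inner end of the dark blade, 3 mm wide, on the steel index clip that sits on the rail along the jig's -y side, 44 mm above the bench; axes as the jig. The clip stays put. The slide is set when pointer and mark have the same x in the jig's frame.
- back_stop: Small steel block, 10 x 26 x 22 mm, rigidly set on the jig between wheel and slide. Origin at bench height under the face that the slide's rear face meets; axes as the jig. The stop is hard: from first touch a few mm more at the crank grip takes the force from nothing to 20 N; 1 N at the grip presses the slide on it with 2.1 N, less at most 5 N that the shaft's friction holds back.
- flux_pot: Bystander: white pot with black lid, 44 mm diameter, 34 mm tall; origin at its underside.
- toroid: Bystander: copper-wound ring lying flat, 45 mm diameter, 12 mm tall; origin at its underside.
- solder_spool: Bystander: spool of solder wire, 62 mm diameter, 32 mm tall; origin at its underside.

How it is judged (in metres and radians):
On the way, in this order (a step that is already met when the one before it is completed fails the run):
1. the slide is wound back until it bears on the back stop with 4 N or more, for 0.3 s (contact force between carriage and back_stop above 4 N), for 0.3 s.
2. coming forward, the pointer stands at the mark (within 2.5 mm) with the wheel bearing on the drive pin in the forward direction (x of pointer in the frame of mark between -0.0025 and 0.0025 m and y of drive_pin in the frame of handwheel below -0.0045 m), for 0.3 s.
At the end, for the whole second after the job is handed in: The slide's pointer is within 2.5 mm of the mark along the jig, the drive pin is at the forward-driving end of the slot (its y in the wheel's frame below -4.5 mm), slide and wheel at rest (all of step 2 and linear speed of carriage below 0.004 m/s and angular speed of handwheel below 0.08 rad/s); the robot touches nothing.
It fails at once if the slide is jammed on the back stop with more than 22 N (contact force between carriage and back_stop above 22 N).
It fails at once if the robot pushes the slide itself (more than 2 N) (contact force between any of the fingers, the arm and carriage above 2 N).
It fails at once if a bystander is moved by more than 15 mm (distance of any of flux_pot, toroid, solder_spool from where it was at the start of the episode above 0.015 m).
It also fails if it takes over 67 s, if anything falls off the work surface, if the arm or the gripper's body presses on something with over 40 N, if the wrist force passes 120 N, or if a joint passes its speed limit or range.

## Working session

There is one attempt and no reset: what is moved stays moved. The work goes in short steps, Python scripts to look and compute and a shell command to move; the robot and the scene stay as the last step left them, time stands still between calls to the robot, and variables do not carry over. Pictures are saved under pics/ and viewed, at most 10 in all, crops included, and the job is handed in when it is done.

```bash
ls; mkdir -p pics
cat > h.py <<'E'
import numpy as np, cv2
from cell import manip
def ray(cam,uv,info=None):
    i=info or manip.camera_info(cam); K=np.array(i["intrinsics"]); k=i["k1"]; M=np.array(i["cam_to_world"])
    d=np.array([(uv[0]-K[0,2])/K[0,0],(uv[1]-K[1,2])/K[1,1]]); s=d.copy()
    for _ in range(20): s=d/(1+k*(s@s))
    return M[:3,3], M[:3,:3]@np.array([s[0],-s[1],-1])
def at_z(cam,uv,z,info=None):
    o,d=ray(cam,uv,info); return o+d*(z-o[2])/d[2]
E
python3 - <<'E'
from h import *
print(manip.sense())
for c in("top","scene"):
    p,d=manip.read_camera(c); cv2.imwrite(f"pics/{c}0.png",p[:,:,::-1])
    for n,z in [("jig",0),("handwheel",0),("grip_top",111),("drive_pin",72),("carriage",0),("pointer",44),("mark",44),("back_stop",0),("flux_pot",0),("toroid",0),("solder_spool",0)]:
        for r in manip.mark_of(n,c)[:1]: print(c,n,round(r["conf"],2),np.round(r["uv"],1),np.round(at_z(c,r["uv"],z),1))
E
```

```text
pics
{'clock': 0.0, 'joints': array([ 1.12997839e+00,  5.33426975e-02,  1.61429004e+00, -1.59597766e-05,
        1.47600975e+00, -1.18982422e-01]), 'qd': array([-0.00162235, -0.00118061,  0.0003423 , -0.0010694 , -0.00117144,
       -0.00075338]), 'joint_torque': array([-2.37558939e-03, -3.93682694e+01, -3.70167017e+01, -1.97383479e-04,
        7.19238102e-03, -8.60017870e-07]), 'position': array([197.42985446, 592.36971574, 244.07414167]), 'orientation': array([ 1.60223338e-01,  9.87080256e-01, -9.87225258e-04, -2.75509268e-04]), 'wrist_force': array([-0.53536068, -0.72261835, -0.17049014]), 'torque': array([-0.07390521,  0.00600102, -0.00883006]), 'finger_force': 0.0, 'gripper_width': 85.30382330223009}
top jig 0.62 [282.1 245.6] [527.6 153.9   0. ]
top handwheel 0.61 [282.3 243. ] [532.2 153.6   0. ]
top grip_top 0.42 [308.8 241.2] [527.  111.1 111. ]
top drive_pin 0.65 [269.8 244.7] [524.5 173.7  72. ]
top carriage 0.62 [355.2 227.2] [559.9  22.6   0. ]
top mark 0.49 [352.5 242.7] [529.   33.8  44. ]
top back_stop 0.51 [318.9 231.8] [552.   87.9   0. ]
top flux_pot 0.66 [340.9 180.7] [644.9  46.6   0. ]
top toroid 0.62 [281.9 175.1] [655.8 153.8   0. ]
top solder_spool 0.57 [240.4 206.5] [598.5 228.9   0. ]
scene jig 0.58 [302.7 282. ] [522.  158.5  -0. ]
scene handwheel 0.78 [301.9 275.6] [538.8 148.9   0. ]
scene grip_top 0.81 [324.  217.1] [517.  121.4 111. ]
scene drive_pin 0.82 [291.7 246.4] [525.  177.3  72. ]
scene carriage 0.76 [353.8 248.6] [560.9  19.7   0. ]
scene pointer 0.88 [373.2 232.7] [526.9   5.9  44. ]
scene mark 0.39 [362.6 242.5] [510.2  44.   44. ]
scene back_stop 0.54 [295.  245.6] [630.2 102.9   0. ]
scene flux_pot 0.6 [313.3 237.8] [635.9  57.7   0. ]
scene toroid 0.64 [266.7 246.7] [655.9 148.6   0. ]
scene solder_spool 0.75 [241.3 273.7] [600.4 231.1  -0. ]
```

Run:
```python
import cv2
a=cv2.imread("pics/top0.png")[140:310,190:440]; b=cv2.imread("pics/scene0.png")[170:330,200:450]
a=cv2.resize(a,None,fx=2.4,fy=1.75*1,interpolation=3) if 0 else cv2.resize(a,(441,300)); 
b=cv2.resize(cv2.imread("pics/scene0.png")[180:330,210:430],(440,300),interpolation=3)
a=cv2.resize(cv2.imread("pics/top0.png")[145:295,190:410],(440,300),interpolation=3)
cv2.imwrite("pics/v1.png",cv2.vconcat([a,b]))
```

```text
(no output)
```

View pics/v1.png

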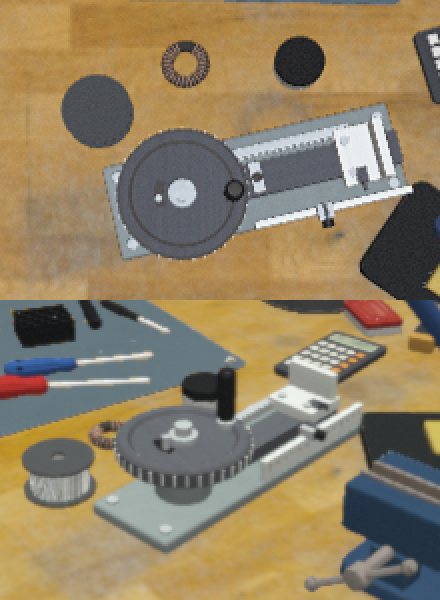

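The top view (upper half) shows the wheel centred near crop (182,191), the grip at (235,189), the slide at (355,150) and the clip blade at (327,210). The jig's x axis runs to the right and slightly up, which is world -y with a little +x. The slide stands well ahead of the mark. I'll move over the grip and look with the wrist camera.

```bash
python3 -m handwheel '[[0.022,-0.032,0,0,0,0],[0.022,-0.032,0,0,0,0],[0.022,-0.032,0,0,0,0],[0.022,-0.032,0,0,0,0],[0.022,-0.032,0,0,0,0],[0.022,-0.032,0,0,0,0],[0.022,-0.032,0,0,0,0],[0.022,-0.032,0,0,0,0],[0.022,-0.032,0,0,0,0],[0.022,-0.032,0,0,0,0]]' 1
python3 -m handwheel '[[0.022,-0.032,0,0,0,0],[0.022,-0.032,0,0,0,0],[0.022,-0.032,0,0,0,0],[0.022,-0.032,0,0,0,0],[0.022,-0.032,0,0,0,0],[0,0,0,0,0,0],[0,0,0,0,0,0]]'
cat >> h.py <<'E'
def look(names,cam,save=None):
    i=manip.camera_info(cam); p,d=manip.read_camera(cam)
    if save: cv2.imwrite(save,p[:,:,::-1])
    out={}
    for n,z in names:
        for r in manip.mark_of(n,cam)[:1]:
            P=at_z(cam,r["uv"],z,i); out[n]=P; print(n,round(r["conf"],2),np.round(r["uv"],1),np.round(P,1))
    return p,d,i,out
E
python3 - <<'E'
from h import *
p,d,i,o=look([("jig",0),("handwheel",64),("grip_top",111),("drive_pin",72),("carriage",0),("pointer",44),("mark",44),("back_stop",0)],"wrist","pics/w1.png")
print(manip.sense()["position"],i["cam_to_world"])
E
```

```text
clock: 2.2
position: [418.4, 271.5, 245.6]
orientation: [0.16, 0.987, 0.0, 0.0]
wrist_force: [0.2, -0.1, -0.1]
gripper_width: 85.9
finger_force: 0.0
clock: 2.9
position: [527.8, 112.4, 245.2]
orientation: [0.161, 0.987, 0.0, -0.0]
wrist_force: [-0.3, -0.8, 0.1]
gripper_width: 85.6
finger_force: 0.0
jig 0.87 [308.9 168.1] [528.2 155.2   0. ]
handwheel 0.84 [308.6 166.6] [515.5 151.6  64. ]
grip_top 0.75 [277.1 204.1] [531. 112. 111.]
carriage 0.26 [206.1 201.9] [527.8  17.7   0. ]
pointer 0.64 [182.3 216.2] [527.3  -0.9  44. ]
mark 0.71 [207.5 202.8] [521.7  32.4  44. ]
back_stop 0.48 [259.8 199.3] [546.5  84.1   0. ]
[527.42249893 113.45050849 245.38826082] [[ 3.18130784e-01 -9.14519521e-01 -2.49893676e-01  4.63212542e+02]
 [ 9.48046718e-01  3.07011958e-01  8.33731235e-02  1.33084852e+02]
 [ 4.73998010e-04 -2.63434437e-01  9.64677186e-01  3.74349092e+02]
 [ 0.00000000e+00  0.00000000e+00  0.00000000e+00  1.00000000e+00]]
```

View pics/w1.png

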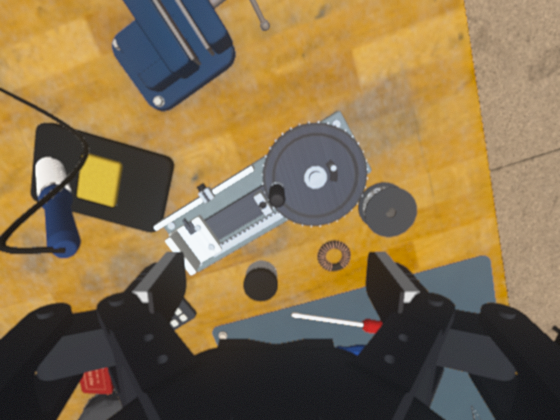

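The wrist view shows the wheel at pixel (316,177), the grip top at (277,190), the pointer near (190,225), the clip blade at (205,190) and the carriage at (190,245). The grip and wheel can be located more accurately from depth.

```bash
cat >> h.py <<'E'
def cloud(cam,d,i):
    K=np.array(i["intrinsics"]); M=np.array(i["cam_to_world"])
    v,u=np.mgrid[0:420,0:560]
    s=cv2.undistortPoints(np.stack([u,v],-1).reshape(-1,1,2).astype(np.float64),K,np.array([i["k1"],0,0,0,0.])).reshape(420,560,2)
    X=np.stack([s[...,0]*d,-s[...,1]*d,-d],-1)@M[:3,:3].T+M[:3,3]
    X[d==0]=np.nan; return X
E
python3 - <<'E'
from h import *
for cam in("wrist","top"):
    i=manip.camera_info(cam); p,d=manip.read_camera(cam); X=cloud(cam,d,i)
    r=np.hypot(X[...,0]-530,X[...,1]-153)
    m=(r<75)&(abs(X[...,2]-64)<5)
    # annulus edge via enclosing circle
    pts=X[m][:,:2].astype(np.float32); (c,R)=cv2.minEnclosingCircle(pts); print(cam,"wheel",m.sum(),c,R,np.median(X[m][:,2]))
    g=(np.hypot(X[...,0]-529,X[...,1]-112)<25)&(X[...,2]>104)&(X[...,2]<118)
    print("grip",g.sum(),X[g].mean(0),np.ptp(X[g],0))
    h=(r<18)&(X[...,2]>60); print("hub top",np.percentile(X[h][:,2],[5,50,95,100]))
    w=X[(r<50)&(X[...,2]>69)&(X[...,2]<90)]
    tall=X[(X[...,2]>50)&(X[...,0]>520)&(X[...,0]<600)&(X[...,1]<40)&(X[...,1]>-50)]; print("carriage",len(tall),tall.min(0),tall.max(0))
E
```

```text
wrist wheel 7908 (527.9797973632812, 154.53431701660156) 55.97480010986328 61.421627344115365
grip 234 [526.31354019 112.89490084 110.84628775] [15.5920858  14.92009642  9.57837564]
hub top [ 66.46047078 299.28203307 326.8552962  332.20597895]
carriage 432 [541.6045229  -22.97265966  50.00682603] [590.9915333   -4.71111586  66.59968281]
top wheel 610 (523.6873779296875, 157.84864807128906) 53.65806198120117 63.12330249870814<stdin>:9: RuntimeWarning: Mean of empty slice.
  ret = um.true_divide(
Traceback (most recent call last):
ValueError: zero-size array to reduction operation maximum which has no identity
```

Wheel centre is (528,154.5) and the grip is (526.3,112.9), a radius of 41.6 mm against the given 42. The TCP is already above the grip, so I descend and close.

```bash
python3 -m handwheel '[[-0.001,0,-0.03,0,0,0],[0,0,-0.03,0,0,0],[0,0,-0.03,0,0,0],[0,0,-0.03,0,0,0],[0,0,-0.02,0,0,0],[0,0,-0.011,0,0,0],[0,0,0,0,0,0]]' 1
python3 -m handwheel '[[0,0,0,0,0,0],[0,0,0,0,0,0],[0,0,0,0,0,0],[0,0,0,0,0,0],[0,0,0,0,0,0],[0,0,0,0,0,0]]' 0
python3 -m handwheel '[[0,0,0,0,0,0],[0,0,0,0,0,0],[0,0,0,0,0,0],[0,0,0,0,0,0]]'
```

```text
clock: 4.15
position: [525.5, 112.8, 92.6]
orientation: [0.16, 0.987, -0.0, -0.002]
wrist_force: [-0.8, -0.8, -0.2]
gripper_width: 85.3
finger_force: 0.0
clock: 4.75
position: [527.2, 113.3, 95.2]
orientation: [0.16, 0.987, 0.001, 0.001]
wrist_force: [-0.2, 1.3, 2.9]
gripper_width: 14.0
finger_force: 58.7
clock: 5.15
position: [527.3, 113.3, 95.2]
orientation: [0.16, 0.987, 0.001, 0.001]
wrist_force: [-0.2, 2.5, 4.6]
gripper_width: 14.1
finger_force: 59.1
```

```bash
cat > arc.py <<'E'
import sys,numpy as np
# arc.py start_angle_deg step_rad n
a,s,n=float(sys.argv[1]),float(sys.argv[2]),int(sys.argv[3]); t=np.radians(a)+s*np.arange(n+1)
P=42*np.c_[np.cos(t),np.sin(t)]; print(np.round(np.diff(P,axis=0),1).tolist(), "end",np.degrees(t[-1]).round(1),(P[-1]+[528,154.5]).round(1))
E
python3 arc.py -91 0.15 10; python3 arc.py -5 0.15 10
```

```text
[[6.3, 0.4], [6.2, 1.3], [5.9, 2.2], [5.5, 3.1], [5.0, 3.8], [4.4, 4.5], [3.6, 5.1], [2.8, 5.6], [1.9, 6.0], [1.0, 6.2]] end -5.1 [569.8 150.8]
[[0.1, 6.3], [-0.9, 6.2], [-1.8, 6.0], [-2.7, 5.7], [-3.5, 5.2], [-4.2, 4.7], [-4.9, 4.0], [-5.4, 3.2], [-5.8, 2.4], [-6.1, 1.5]] end 80.9 [534.6 196. ]
```

```bash
python3 -m handwheel '[[0.0063,0.0004,0,0,0,0],[0.0062,0.0013,0,0,0,0],[0.0059,0.0022,0,0,0,0],[0.0055,0.0031,0,0,0,0],[0.005,0.0038,0,0,0,0]]'
python3 -m handwheel '[[0.0044,0.0045,0,0,0,0],[0.0036,0.0051,0,0,0,0],[0.0028,0.0056,0,0,0,0],[0.0019,0.006,0,0,0,0],[0.001,0.0062,0,0,0,0],[0,0,0,0,0,0],[0,0,0,0,0,0]]'
python3 - <<'E'
from h import *
look([("jig",0),("grip_top",111),("drive_pin",72),("carriage",0),("pointer",44),("mark",44),("back_stop",0)],"wrist","pics/w2.png")
look([("grip_top",111),("drive_pin",72),("carriage",0),("pointer",44),("mark",44),("back_stop",0)],"top","pics/t2.png")
print(manip.sense()["position"],manip.sense()["wrist_force"])
E
```

```text
clock: 5.65
position: [555.6, 123.7, 95.1]
orientation: [0.16, 0.987, -0.0, -0.001]
wrist_force: [-5.3, 1.7, 9.4]
gripper_width: 14.4
finger_force: 59.4
clock: 6.35
position: [569.7, 151.0, 95.2]
orientation: [0.16, 0.987, -0.0, 0.0]
wrist_force: [-2.1, 0.8, 6.0]
gripper_width: 14.1
finger_force: 59.2
jig 0.74 [265.7 158.3] [526.9 156.7   0. ]
grip_top 0.9 [274.2 294.6] [571.5 148.9 111. ]
drive_pin 0.84 [263.6 137.1] [509.7 163.9  72. ]
pointer 0.82 [ 50.5 234.8] [525.   13.5  44. ]
mark 0.59 [ 73.4 220.7] [521.2  32.1  44. ]
back_stop 0.87 [187.6 208.3] [544.2  87.    0. ]
grip_top 0.51 [277.1 244.8] [521.6 161.  111. ]
drive_pin 0.83 [277.4 252.1] [512.2 161.2  72. ]
carriage 0.78 [347.2 224.1] [565.6  36.9   0. ]
pointer 0.57 [364.  240.1] [533.3  14.1  44. ]
mark 0.42 [350.4 243.9] [527.   37.4  44. ]
back_stop 0.59 [316.5 233.9] [548.2  92.3   0. ]
[569.59227008 150.89726373  95.14710287] [-2.19828171  1.21499176  5.80700144]
```

View pics/w2.png

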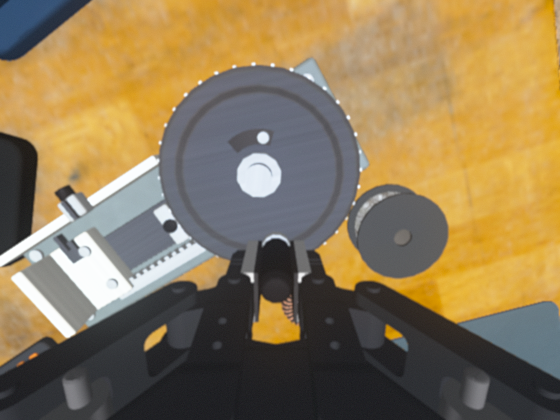

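The grip is held between the fingers at (275,270). The pin sits at the bearing end of the slot (263,138), and the pointer (75,245) has moved back toward the blade at (75,205). About 2.58 rad remains to the stop by estimate, so I wind 1.95 rad and look again.

```bash
python3 -m handwheel '[[0.0001,0.0063,0,0,0,0],[-0.0009,0.0062,0,0,0,0],[-0.0018,0.006,0,0,0,0],[-0.0027,0.0057,0,0,0,0],[-0.0035,0.0052,0,0,0,0],[-0.0042,0.0047,0,0,0,0],[-0.0049,0.004,0,0,0,0],[-0.0054,0.0032,0,0,0,0],[-0.0058,0.0024,0,0,0,0],[-0.0061,0.0015,0,0,0,0]]'
python3 arc.py 81 0.15 3
python3 -m handwheel '[[-0.0063,0.0005,0,0,0,0],[-0.0063,-0.0004,0,0,0,0],[-0.0062,-0.0014,0,0,0,0],[0,0,0,0,0,0],[0,0,0,0,0,0]]'
python3 - <<'E'
from h import *
u=np.array([.23,-.973])
p,d,i,o=look([("jig",0),("carriage",0),("pointer",44),("mark",44),("back_stop",0)],"wrist","pics/w3.png")
for n in o: print(n,(o[n][:2]-[528,155])@u)
print(manip.sense()["position"],manip.sense()["wrist_force"])
p,d,i,o=look([("carriage",0),("pointer",44),("mark",44),("back_stop",0)],"top")
for n in o: print(n,(o[n][:2]-[528,155])@u)
E
```

```text
clock: 8.1
position: [534.7, 196.9, 95.2]
orientation: [0.16, 0.987, 0.001, 0.001]
wrist_force: [2.3, -0.5, 5.8]
gripper_width: 14.1
finger_force: 59.1
[[-6.3, 0.5], [-6.3, -0.4], [-6.1, -1.4]] end 106.8 [515.9 194.7]
clock: 8.6
position: [515.1, 195.6, 95.2]
orientation: [0.16, 0.987, 0.0, 0.0]
wrist_force: [-0.6, -0.5, 7.5]
gripper_width: 14.5
finger_force: 59.3
jig 0.79 [234.4 242.5] [527.6 156.    0. ]
pointer 0.75 [ 79.3 295.2] [515.1  54.9  44. ]
mark 0.82 [ 57.5 311.7] [521.9  34.4  44. ]
jig -1.0537513150535993
pointer 94.48218366051805
mark 115.97516357723748
[515.19460902 195.60236076  95.17567506] [-0.29476427  0.04337179  8.01485322]
carriage 0.93 [326.4 229.7] [555.7  74.4   0. ]
pointer 0.95 [339. 246.] [523.5  56.9  44. ]
mark 0.61 [242.7 203.4] [597.6 221.1  44. ]
back_stop 0.43 [317.5 234.1] [547.9  90.5   0. ]
carriage 84.7827078704809
pointer 94.4482050429826
mark -48.32845288385107
back_stop 67.35379306596575
```

View pics/w3.png

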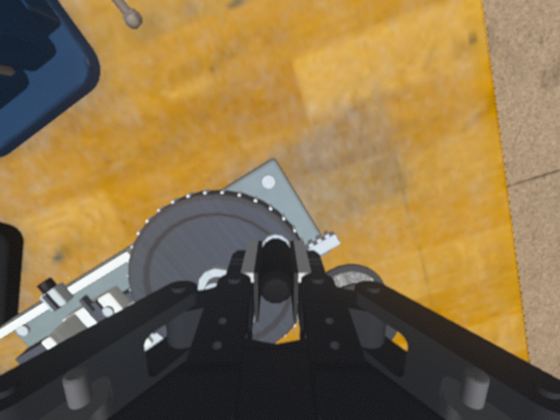

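The pointer is at jig x ≈ 94.5, so the rear face is at ≈ 79.5 and the stop at ≈ 67–70: roughly 10–12 mm, or 0.5–0.6 rad, to go. I advance 0.35 rad, then take small steps and watch the force.

```bash
python3 arc.py 107 0.0875 4; python3 arc.py 127 0.024 16
python3 -m handwheel '[[-0.0034,-0.0012,0,0,0,0],[-0.0033,-0.0015,0,0,0,0],[-0.0032,-0.0018,0,0,0,0],[-0.003,-0.0021,0,0,0,0],[0,0,0,0,0,0],[0,0,0,0,0,0]]' | sed -n 2,4p
python3 -m handwheel '[[-0.0008,-0.0006,0,0,0,0],[0,0,0,0,0,0]]' | sed -n 2,4p
```

```text
[[-3.5, -1.2], [-3.3, -1.5], [-3.2, -1.8], [-3.0, -2.1]] end 127.1 [502.7 188. ]
[[-0.8, -0.6], [-0.8, -0.6], [-0.8, -0.7], [-0.8, -0.7], [-0.7, -0.7], [-0.7, -0.7], [-0.7, -0.7], [-0.7, -0.7], [-0.7, -0.8], [-0.6, -0.8], [-0.6, -0.8], [-0.6, -0.8], [-0.6, -0.8], [-0.6, -0.8], [-0.5, -0.8], [-0.5, -0.9]] end 149.0 [492.  176.1]
position: [502.4, 189.0, 95.1]
orientation: [0.16, 0.987, 0.001, 0.0]
wrist_force: [0.4, 0.8, 6.9]
position: [501.9, 188.6, 95.2]
orientation: [0.16, 0.987, 0.001, 0.001]
wrist_force: [1.2, 1.8, 6.1]
```

```bash
for k in 1; do
python3 -m handwheel '[[-0.0008,-0.0006,0,0,0,0],[0,0,0,0,0,0]]' | sed -n '2p;4p'
python3 -m handwheel '[[-0.0008,-0.0007,0,0,0,0],[0,0,0,0,0,0]]' | sed -n '2p;4p'
python3 -m handwheel '[[-0.0008,-0.0007,0,0,0,0],[0,0,0,0,0,0]]' | sed -n '2p;4p'; done
```

```text
position: [501.2, 188.1, 95.2]
wrist_force: [1.1, 2.0, 7.3]
position: [500.4, 187.4, 95.2]
wrist_force: [1.9, 2.2, 5.5]
position: [499.6, 186.7, 95.2]
wrist_force: [0.7, 1.4, 5.8]
```

```bash
python3 -m handwheel '[[-0.0007,-0.0007,0,0,0,0],[0,0,0,0,0,0]]' | sed -n '2p;4p'
python3 -m handwheel '[[-0.0007,-0.0007,0,0,0,0],[0,0,0,0,0,0]]' | sed -n '2p;4p'
```

```text
position: [498.9, 186.0, 95.2]
wrist_force: [0.5, 1.5, 6.4]
position: [498.1, 185.3, 95.2]
wrist_force: [1.8, 2.8, 7.1]
```

```bash
python3 -m handwheel '[[-0.0007,-0.0007,0,0,0,0],[0,0,0,0,0,0]]' | sed -n '2p;4p'
python3 -m handwheel '[[-0.0007,-0.0007,0,0,0,0],[0,0,0,0,0,0]]' | sed -n '2p;4p'
```

```text
position: [497.4, 184.6, 95.2]
wrist_force: [1.4, 1.7, 6.8]
position: [496.8, 183.9, 95.1]
wrist_force: [0.8, 2.4, 7.2]
```

```bash
python3 -m handwheel '[[-0.0007,-0.0008,0,0,0,0],[0,0,0,0,0,0]]' | sed -n '2p;4p'
python3 -m handwheel '[[-0.0006,-0.0008,0,0,0,0],[0,0,0,0,0,0]]' | sed -n '2p;4p'
```

```text
position: [496.1, 183.1, 95.2]
wrist_force: [1.7, 1.1, 6.7]
position: [495.4, 182.3, 95.2]
wrist_force: [0.8, 2.1, 6.1]
```

```bash
python3 -m handwheel '[[-0.0006,-0.0008,0,0,0,0],[0,0,0,0,0,0]]' | sed -n '2p;4p'
python3 -m handwheel '[[-0.0006,-0.0008,0,0,0,0],[0,0,0,0,0,0]]' | sed -n '2p;4p'
```

```text
position: [495.2, 182.0, 95.2]
wrist_force: [3.2, 4.0, 4.9]
position: [495.0, 181.8, 95.2]
wrist_force: [4.4, 6.9, 3.9]
```

Run:
```python
from h import *
u=np.array([.23,-.973])
for c in("top","scene"):
    p,d,i,o=look([("carriage",0),("pointer",44),("mark",44),("back_stop",0)],c)
    for n in o: print(c,n,(o[n][:2]-[528,155])@u)
```

```text
carriage 0.77 [320.7 232.2] [551.2  84.7   0. ]
pointer 0.98 [334.1 247.2] [521.5  65.2  44. ]
mark 0.41 [351.4 243.4] [527.8  35.7  44. ]
back_stop 0.47 [319.2 233.9] [548.2  87.4   0. ]
top carriage 73.75466694661661
top pointer 85.84527936103426
top mark 116.06324354759087
top back_stop 70.39951936242247
carriage 0.94 [327.  264.4] [544.1  92.8   0. ]
pointer 0.69 [348.6 242.7] [523.   64.1  44. ]
mark 0.6 [361.3 241. ] [515.5  42.5  44. ]
scene carriage 64.17201535971535
scene pointer 87.30726919094754
scene mark 106.63070904373306
```

Contact. The tangential force is about 8 N, so the slide presses on the stop with roughly 12 N. I hold briefly.

```bash
python3 -m handwheel '[[0,0,0,0,0,0],[0,0,0,0,0,0],[0,0,0,0,0,0],[0,0,0,0,0,0]]' | sed -n '1,2p;4p'; python3 arc.py 142 -0.14 5;python3 arc.py 102 -0.14 9
```

```text
clock: 13.05
position: [495.0, 181.8, 95.2]
wrist_force: [4.8, 6.3, 1.9]
[[3.9, 4.4], [4.5, 3.8], [5.0, 3.1], [5.4, 2.4], [5.7, 1.6]] end 101.9 [519.3 195.6]
[[5.8, 0.8], [5.9, -0.0], [5.8, -0.8], [5.6, -1.6], [5.4, -2.4], [5.0, -3.1], [4.5, -3.8], [3.9, -4.4], [3.3, -4.9]] end 29.8 [564.4 175.4]
```

Step 1 should be met. Now clockwise: 0.70 rad of slack plus about 30.5 mm of slide (≈1.52 rad). I wind 1.96 rad first, then measure.

```bash
python3 -m handwheel '[[0.0039,0.0044,0,0,0,0],[0.0045,0.0038,0,0,0,0],[0.005,0.0031,0,0,0,0],[0.0054,0.0024,0,0,0,0],[0.0057,0.0016,0,0,0,0],[0.0058,0.0008,0,0,0,0],[0.0059,0,0,0,0,0],[0.0058,-0.0008,0,0,0,0]]' | sed -n '1,2p;4p'
python3 -m handwheel '[[0.0056,-0.0016,0,0,0,0],[0.0054,-0.0024,0,0,0,0],[0.005,-0.0031,0,0,0,0],[0.0045,-0.0038,0,0,0,0],[0.0039,-0.0044,0,0,0,0],[0.0033,-0.0049,0,0,0,0],[0,0,0,0,0,0],[0,0,0,0,0,0]]' | sed -n '1,2p;4p'
python3 - <<'E'
from h import *
u=np.array([.23,-.973])
for c in("wrist","top"):
    p,d,i,o=look([("jig",0),("drive_pin",72),("carriage",0),("pointer",44),("mark",44),("back_stop",0)],c,f"pics/{c}4.png")
    for n in o: print(c,n,(o[n][:2]-[528,155])@u)
E
```

```text
clock: 13.85
position: [535.5, 196.7, 95.2]
wrist_force: [-1.9, 3.2, 8.7]
clock: 14.65
position: [564.5, 175.6, 95.2]
wrist_force: [2.7, 1.3, 5.6]
jig 0.56 [236.  175.9] [527.4 156.1   0. ]
drive_pin 0.76 [181.2 185.2] [514.  140.5  72. ]
carriage 0.6 [ 56.9 232.7] [524.9   5.7   0. ]
pointer 0.81 [ 52.6 234.3] [520.   39.9  44. ]
mark 0.71 [ 43.3 240.1] [521.6  32.2  44. ]
back_stop 0.38 [234.1 177.6] [528.1 154.2   0. ]
wrist jig -1.1706749319696739
wrist drive_pin 10.851548545640867
wrist carriage 144.54518497795124
wrist pointer 110.13678003474884
wrist mark 117.9829955811282
wrist back_stop 0.75880869713644
jig 0.76 [282.9 245.7] [527.4 152.5   0. ]
drive_pin 0.68 [293.4 247.7] [519.3 134.8  72. ]
carriage 0.79 [331.7 229.8] [555.5  64.9   0. ]
pointer 0.6 [351.  243.2] [528.2  36.4  44. ]
mark 0.49 [349.5 244.4] [526.2  39.   44. ]
back_stop 0.48 [341.6 179.8] [646.6  45.3   0. ]
top jig 2.2843229973219867
top drive_pin 17.634549918994598
top carriage 93.97421330976424
top pointer 115.48681417134429
top mark 112.49165395635428
top back_stop 134.01433823306004
```

View pics/wrist4.png

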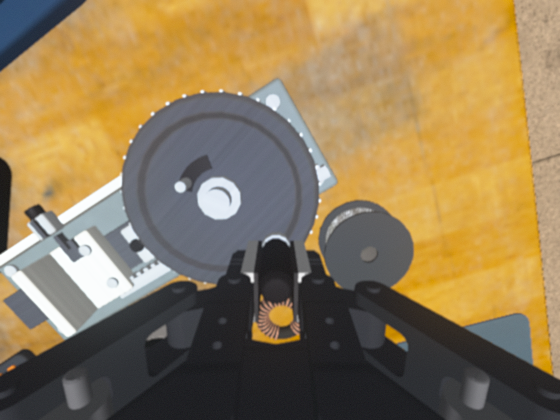

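The pin is now at the forward end of the slot (183,187), and the pointer is just short of the blade near (60,235). I zoom in.

Run:
```python
import cv2
a=cv2.imread("pics/wrist4.png")[190:290,0:133]
cv2.imwrite("pics/v4.png",cv2.resize(a,(798,600),interpolation=cv2.INTER_CUBIC))
```

```text
(no output)
```

View pics/v4.png

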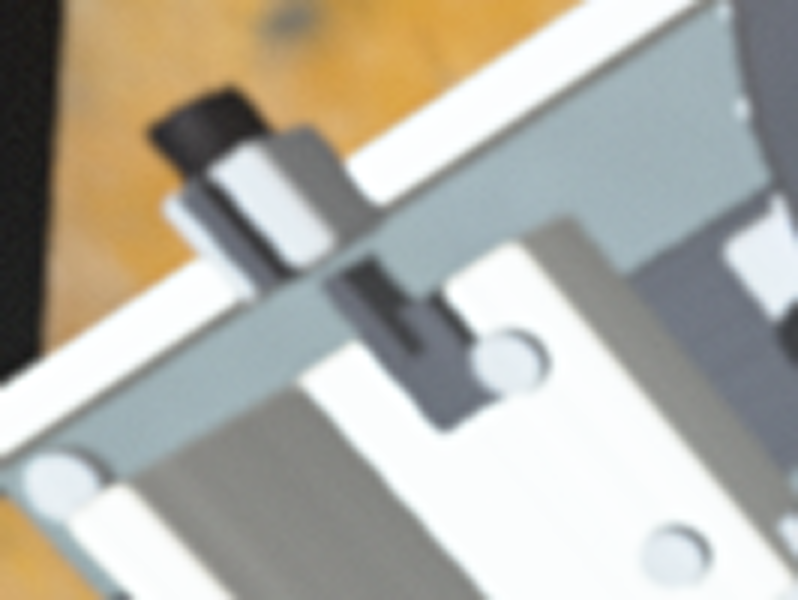

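The zoom shows the pointer tip at about crop (342,280), image (57,236.7). The blade's inner end is at about (276,285), image (46,237.5). I project both at z = 44.

```bash
python3 - <<'E'
from h import *
u=np.array([.23,-.973]);a=at_z("wrist",(57,236.7),44);b=at_z("wrist",(46,237.5),44)
print(a,b,(a[:2]-[528,155])@u,(b[:2]-[528,155])@u,"gap",(b-a)[:2]@u)
E
python3 arc.py 29.8 -0.1 4
```

```text
[522.38277996  41.75887165  44.        ] [520.63188778  34.77789963  44.        ] 108.89165727409939 115.28143784603542 gap 6.3897805719360345
[[1.9, -3.7], [1.5, -3.9], [1.1, -4.0], [0.7, -4.1]] end 6.9 [569.7 159.5]
```

```bash
python3 -m handwheel '[[0.0019,-0.0037,0,0,0,0],[0.0015,-0.0039,0,0,0,0],[0.0009,-0.003,0,0,0,0],[0,0,0,0,0,0],[0,0,0,0,0,0]]' | sed -n '1,2p;4p'
python3 - <<'E'
from h import *
u=np.array([.23,-.973])
p,d,i,o=look([("pointer",44),("mark",44),("drive_pin",72)],"wrist","pics/wrist5.png")
for n in o: print(n,(o[n][:2]-[528,155])@u)
a=cv2.imread("pics/wrist5.png")[185:285,0:133]
cv2.imwrite("pics/v5.png",cv2.resize(a,(798,600),interpolation=cv2.INTER_CUBIC))
E
```

```text
clock: 15.85
position: [568.6, 165.1, 95.2]
wrist_force: [1.7, 1.4, 6.1]
pointer 0.9 [ 58.8 225.2] [519.9  36.2  44. ]
mark 0.68 [ 55.2 226.6] [520.   33.5  44. ]
drive_pin 0.97 [201.1 163.9] [511.2 143.8  72. ]
pointer 113.76182810212961
mark 116.35270961784333
drive_pin 7.028830433301211
```

View pics/v5.png

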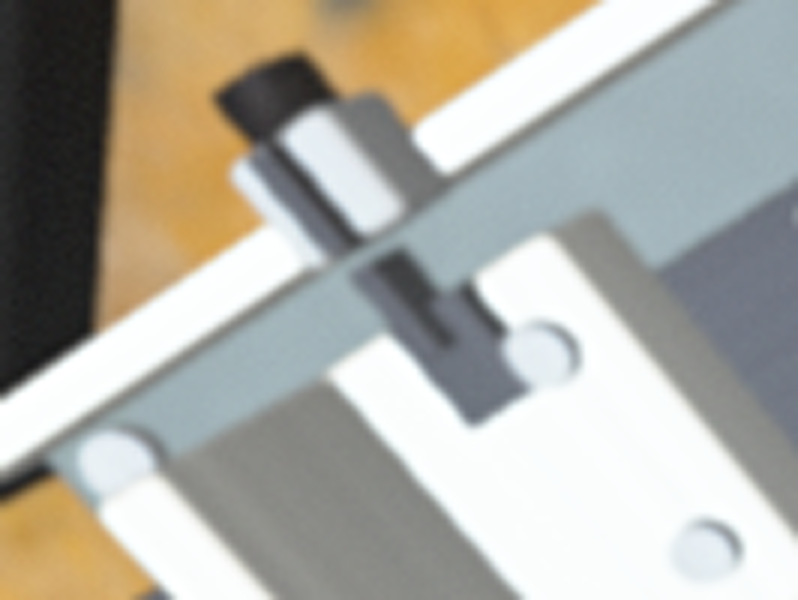

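The pointer top-face tip is at crop (366,265) and the blade tip at (336,250). Eye and networks give a gap of about 1–2.5 mm. I advance 1.6 mm of slide, which is 3.4 mm of arc.

```bash
python3 -m handwheel '[[0.0004,-0.0017,0,0,0,0],[0.0003,-0.0016,0,0,0,0],[0,0,0,0,0,0],[0,0,0,0,0,0],[0,0,0,0,0,0],[0,0,0,0,0,0]]' | sed -n '1,2p;4p'
python3 - <<'E'
from h import *
u=np.array([.23,-.973])
p,d,i,o=look([("pointer",44),("mark",44),("drive_pin",72)],"wrist","pics/wrist6.png")
for n in o: print(n,(o[n][:2]-[528,155])@u)
g=manip.sense()["position"][:2]-[528,154.5]; g/=np.linalg.norm(g); print("pin y in wheel", (o["drive_pin"][:2]-[528,154.5])@np.array([-g[1],g[0]]))
a=cv2.imread("pics/wrist6.png")[185:285,0:133]
cv2.imwrite("pics/v6.png",cv2.resize(a,(798,600),interpolation=cv2.INTER_CUBIC))
E
```

```text
clock: 16.65
position: [569.2, 162.0, 95.2]
wrist_force: [1.8, 1.6, 6.1]
pointer 0.86 [ 61.8 226.2] [521.7  34.6  44. ]
drive_pin 0.7 [205.2 161.2] [511.2 143.2  72. ]
pointer 115.71001118520466
drive_pin 7.634305075390951
pin y in wheel -8.148496603811891
```

View pics/v6.png

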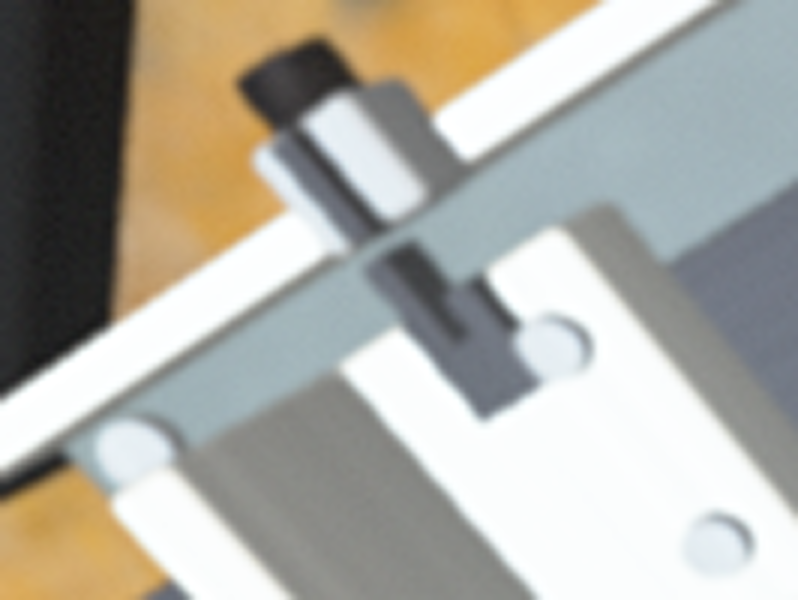

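The blade and pointer are now collinear: left edges (345,243) and (368,268) lie on one line, within about 0.5 mm. The pin is at the forward end. I release and rise.

```bash
python3 -m handwheel '[[0,0,0,0,0,0],[0,0,0,0,0,0],[0,0,0,0,0,0],[0,0,0,0,0,0],[0,0,0,0,0,0],[0,0,0,0,0,0]]' 1
python3 -m handwheel '[[0,0,0.01,0,0,0],[0,0,0.02,0,0,0],[0,0,0.03,0,0,0],[0,0,0.03,0,0,0],[0,0,0.03,0,0,0],[0,0,0.02,0,0,0],[-0.02,0.02,0,0,0,0],[-0.02,0.02,0,0,0,0],[0,0,0,0,0,0],[0,0,0,0,0,0]]'
python3 - <<'E'
from h import *
u=np.array([.23,-.973])
p,d,i,o=look([("handwheel",0),("grip_top",111),("pointer",44),("mark",44),("drive_pin",72)],"wrist","pics/wrist7.png")
for n in o: print(n,(o[n][:2]-[528,155])@u)
a=cv2.imread("pics/wrist7.png")
m=np.int32(np.mean([ [60,220] ],0))
cv2.imwrite("pics/wrist7.png",a)
g=o["grip_top"][:2]-[528,154.5]; g/=np.linalg.norm(g); print("pin y", (o["drive_pin"][:2]-[528,154.5])@np.array([-g[1],g[0]]))
E
```

```text
clock: 17.45
position: [568.4, 160.9, 94.1]
orientation: [0.16, 0.987, -0.0, -0.0]
wrist_force: [-0.7, -0.6, -0.5]
gripper_width: 85.2
finger_force: 0.0
clock: 18.45
position: [528.6, 201.2, 235.1]
orientation: [0.16, 0.987, 0.0, 0.001]
wrist_force: [0.9, -0.7, 0.2]
gripper_width: 84.9
finger_force: 0.0
handwheel 0.86 [242.  190.9] [528.5 156.8  -0. ]
grip_top 0.91 [248.2 257.9] [569.4 160.5 111. ]
pointer 0.78 [129.4 225. ] [517.6  31.4  44. ]
mark 0.72 [132.7 227.9] [521.9  33.4  44. ]
drive_pin 0.79 [217.4 194.6] [511.5 145.2  72. ]
handwheel -1.6709515145615015
grip_top 4.189102374771229
pointer 117.84625254837033
mark 116.86782381669389
drive_pin 5.7545153078817775
pin y -6.859838209609819
```

View pics/wrist7.png

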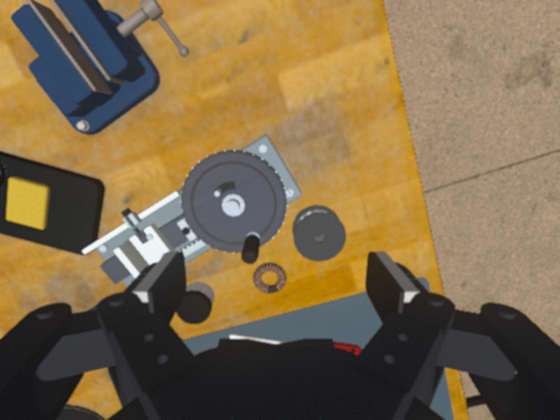

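Run:
```python
import cv2
a=cv2.imread("pics/wrist7.png")[195:255,100:180]
cv2.imwrite("pics/v7.png",cv2.resize(a,(800,600),interpolation=cv2.INTER_CUBIC))
```

```text
(no output)
```

View pics/v7.png

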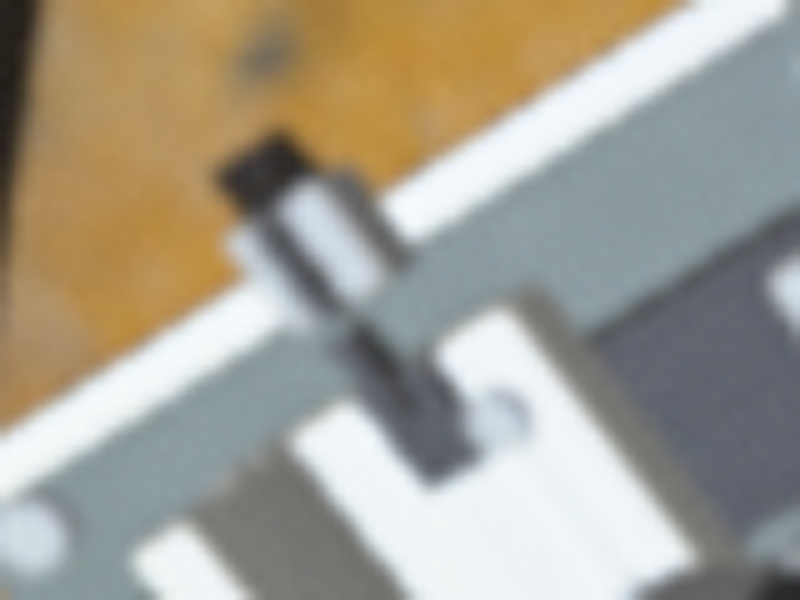

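The blade, from (265,225) to (335,310), and the pointer, from (355,335), lie on one line. I hand in.

```bash
python3 -c "
from cell import manip
print(manip.job_done())"
```

```text
the job is handed in; nothing more can be done
None
```

I wound the slide back to the stop and pressed with about 12 N (estimated from the wrist force), then brought it up clockwise to the mark. The pointer is within about 1 mm of the blade and the wheel bears forward on the pin. I released the grip, moved the arm clear and handed the job in; no verdict came back.

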